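Serve the truffle from the cake hood

ROBOT

A 6-joint arm with a two-finger parallel gripper is mounted at the origin on the work surface. World frame = base frame: x ahead of the robot, y to its left, z up, the work surface at z = 0. Lengths are in m, angles in rad, forces in N, time in s.
With the tool pointing down it reaches from about 0.4 to 0.925 m from the base axis. Payload 3.4 kg.
Tool frame: the origin (TCP) lies at the very end of the fingers, on their centre line; the grasp point (between the pads) lies 19 mm behind it (bot.pinch_z is the distance from the TCP to the grasp point, in m); z points along the fingers, y is the line along which they close (so a half turn about z gives the same grasp; the last joint's range is limited). The gripper opens to 85 mm and grips with 20 to 120 N. Pads are 22 mm wide; open, the fingers measure 114 mm over their backs; the gripper's body (76 mm by 85 mm) begins 54 mm behind the grasp point. The pads swing forward as they close: fully open they stand 13 mm farther back than shut.
Start: joints at [1.224, 0.307, 1.506, -0, 1.328, -0.073], TCP at [0.155, 0.554, 0.231] pointing down, gripper open.
Joint ranges: [-3.12, 3.12], [-1.05, 2.28], [0.14, 2.33], [-1.42, 4.57], [0.1, 2.73], [-2.68, 2.68]. Speed limits (rad/s): [2.57, 2.57, 3.14, 3.14, 3.14, 3.14].

INTERFACE

Orientations are given as a rotation vector (axis times angle).
In Python, from station import bot gives the robot as it stands. The module is installed in compiled form; this text tells all that it offers.
- The arm moves only by the tool step_arm, never from a script. Its argument "plan" is a list of rows, each an object with "dp": the shift along the tool's x, y, z in normalised numbers (1 is 100 cm), a list of three; "dr": the turn, a rotation vector about the tool's x, y, z in parts of the range, where 1.0 means 180 degrees, a list of three; "claw": the closure, from 0 (fully open) to 1 (shut). In form: [{"dp": [dx, dy, dz], "dr": [ax, ay, az], "claw": claw}, ...]. A call has 1 to 10 rows; each row is the pose to reach, as a shift and turn from the pose commanded when the call began, along the tool's axes at that moment; what a row does not reach only later rows make up. A row lasts 1/8 s, in which the tool goes at most 62.5 mm and 10.7 degrees, less where a joint would pass 70% of its speed; a pose out of reach is approached as far as the arm can. No shift or turn number may pass 1 either way. A call with a gripper value outside its range is refused whole. The fingers move at their own pace and stop on an object; the grip force is fixed at half the most. Time passes only in rows, so rows that repeat a pose let the fingers close. It gives the time, the measured TCP pose, the force, the opening and the grip force at its end, in the units of the state.
- bot.read_state(): the state, without advancing time (a new reading comes with each control period).
- bot.grab_frame(name): name is "side" or "top"; returns a dict with "img" (420x560x3 uint8, red, green, blue), "vfov" (degrees; the focal length in pixels is half the picture's height over the tangent of half this angle, whatever the lens; pixels are square), "cx", "cy" (the principal point, pixels), "dist" ([k1, k2, p1, p2, k3] as OpenCV has them; the pictures are not rectified), "extrinsics" (4x4, takes a point from world to camera coordinates). Camera axes: x right, y up, looking along -z (the intrinsics and any distortion apply to the point x, -y, -z); pixel columns grow to the right and rows downward; lengths in m; the calibration is good to about 2 mm. A picture is of the moment at which its call begins. There is no depth.
- bot.close_job(): hands the job in; it is judged then, once.
Trained networks look in the newest picture that a camera, given by its name, has taken for a name from the list of things; names that differ only in an ending like _2 or _b are one class to them, and where a whole thing is asked for, a point or a joint stands for the part that bears it (a point fixed in the world has none). Each returns a list of dicts, best first, with "conf" (0 to 1); they miss things now and then, are a little off and sometimes report something else, mostly with a low value. They report only what shows in the picture. A call takes as long as a camera call. They do not tell look-alikes from the thing itself.
- bot.trace(camera, target): "mask" (420x560 bool, what is visible of it) and "position" ([column, row] in pixels, amid what is visible of it).
- bot.tip_of(camera, target): "position" ([column, row] in pixels: a listed point, or the origin of a listed thing).
The state is a dict: "time_s": time; "joint_pos": joint angles; "dq": joint speeds; "effort": joint torques, N m; "tcp_pos": TCP position; "tcp_rot": TCP orientation; "force": force on the tool from outside, world axes, zero at the start; "ft_torque": the same for the moment, N m; "grip_width": opening from 0.0 (shut) to 1.0 (fully open); "gripper_force": force on a finger pad.
Only numpy, scipy, OpenCV 4.12 (cv2) and the standard library are available. Lean on these libraries where they do the work, as an engineer would, in place of code of your own. Each camera call takes 0.05 s, during which the arm holds its last target. There are 200 camera calls.

TASK

Lift the clear front sash of the cake hood by its wooden handle all the way up and leave it up. Then take the long-handled dish by its handle, draw it out with the round truffle on it, raise it at least 12 cm above the table in front of the hood and turn it a quarter turn so that its handle points sideways, parallel to the front of the hood, towards the side on which the white mug stands. Keep the dish level and the truffle resting in its middle without touching the truffle, leave everything else where it is, and finish holding the dish still in the gripper like that.

Things in the scene. Friction and masses are not known exactly. Their poses are not given: they have to be found in the camera images.
- hood: Low clear-plastic cake hood with dark wooden edges, fixed, 288 mm wide, 182 mm deep, roof at 148 mm, no floor; a small cake on a foot is fixed inside, back left. Origin: on the table, middle of its front plane; x points into the hood (roughly away from the robot), y to the left along its front. Two wooden guide posts 16 mm wide, 200 mm high, at y = +-136 mm.
- sash (a joint): Height of the sliding front sash above its lowest position, m, 0 to 0.08 (hard stop). Needs about 10 N to raise; stays where it is left. Clear pane 250 mm wide, 8 mm thick, its middle 6 mm in front of the hood's origin plane; at 0 its lower edge is 32 mm above the table; its top bar ends 118 mm above the lower edge.
- sash_grip (a point): Grip point on the sash's wooden handle: an upright block on the middle of the sash's top bar, 14 mm thick (hood's x), 60 mm wide (hood's y), from 27 mm below this point to 15 mm above it, free on both sides; the hood's roof is 29 mm or more below this point. It moves with the sash.
- dish: Shallow white round dish, 94 mm across, 20 mm high, on the table in the hood; dark wooden handle along its -x, out under the sash towards the robot. Origin: underside, centre of the round dish; z up. Inside: a cone rising at 0.2 rad from 7 mm high at the centre, with a 5 mm lip. Weighs 0.11 to 0.17 kg with handle; balance point about 13 mm from the centre towards the handle.
- dish_grip (a point): Grip point on the dish's handle, 130 mm along -x from the dish's centre, 14.5 mm above its underside, at mid height of the handle: a straight bar 14 mm wide (dish's y), 18 mm high, from 5.5 to 23.5 mm above the underside, from 47 to 164 mm from the centre. At the start 70 to 90 mm in front of the hood's front plane.
- truffle_center (a point): Centre of the truffle, a loose hard dark-brown ball 34 mm in diameter, about 24 g, resting in the middle of the dish (its top about 41 mm above the table, so it cannot pass under the lowered sash).
- mug: White mug, 84 mm across, 85 mm high, with an ear, standing to the left or right of the hood, 230 to 290 mm from the hood's middle along its front. Origin: centre of its underside. Leave it alone; it only shows the side.
- jar: Glass jar, 90 mm across, 100 mm high, with a steel lid, standing on the other side of the hood. Origin: underside. Bystander.
- coffee: Amber glass jar, 84 mm across, 160 mm high, at the far left of the table. Origin: underside. Bystander.
- creamer: White creamer, 52 mm across, 62 mm high, at the left, nearer the robot than the hood. Origin: underside. Bystander.
- bowl: Small white bowl, 84 mm across, 32 mm high, in front of the hood to the right of the dish's handle. Origin: underside. Bystander.
- spoon: Steel spoon, 150 mm long, lying in front of the hood to the left of the dish's handle, about 20 mm high at most. Origin: underside, middle. Bystander.
- sticks: Glass, 66 mm across, 85 mm high, with black sticks up to 130 mm high, at the right of the table. Origin: underside. Bystander.
Things that resemble listed ones, but are neither listed nor needed, are in the scene too. Several things look just like the dish: the one meant starts farthest to the robot's right.

How it is judged:
By the outcome, as a careful person would: the job done as asked, in the order asked, and still so for the second after the job is handed in, while the arm keeps its last pose, push and grip.
It also fails if it takes over 64 s, if anything falls off the work surface, if the arm or the gripper's body presses on something with over 40 N, if the wrist force passes 120 N, or if a joint passes its speed limit or range.

## Working session

There is one attempt and no reset: what is moved stays moved. The work goes in short steps, Python scripts to look and compute and a tool call to move; the robot and the scene stay as the last step left them, time stands still between calls to the robot, and variables do not carry over. Pictures are saved under pics/ and viewed, at most 10 in all, crops included, and the job is handed in when it is done.

Besides the shell and the picture viewer there is one more tool, called after "Request:" by a JSON object that holds its "op" and its "data". step_arm: Moves the arm, as the interface text tells. Its arguments: {"type":"object","properties":{"plan":{"type":"array","items":{"type":"object","properties":{"dp":{"type":"array","items":{"type":"number"}},"dr":{"type":"array","items":{"type":"number"}},"claw":{"type":"number"}}}}},"required":["plan"]}

```bash
mkdir -p pics; cat > h.py <<'E'
import numpy as np, cv2
from station import bot
from scipy.spatial.transform import Rotation as R
def cam(f):
    h=f["img"].shape[0]; fl=h/2/np.tan(np.radians(f["vfov"])/2)
    K=np.array([[fl,0,f["cx"]],[0,fl,f["cy"]],[0,0,1.]])
    E=np.diag([1,-1,-1,1])@np.array(f["extrinsics"]); return K,np.array(f["dist"],float),E
def ray(f,p):
    K,d,E=cam(f); u=cv2.undistortPoints(np.array([[p]],float),K,d)[0,0]
    v=E[:3,:3].T@np.array([u[0],u[1],1]); return -E[:3,:3].T@E[:3,3], v/np.linalg.norm(v)
def atz(f,p,z):
    o,v=ray(f,p); return o+v*(z-o[2])/v[2]
def tri(rs):
    A=sum(np.eye(3)-np.outer(v,v) for o,v in rs); b=sum((np.eye(3)-np.outer(v,v))@o for o,v in rs)
    x=np.linalg.solve(A,b); return x,[np.linalg.norm(np.cross(x-o,v)) for o,v in rs]
def proj(f,X):
    K,d,E=cam(f); r,_=cv2.Rodrigues(E[:3,:3]); return cv2.projectPoints(np.array(X,float).reshape(-1,1,3),r,E[:3,3],K,d)[0].reshape(-1,2)
def save(f,n): cv2.imwrite("pics/"+n,f["img"][:,:,::-1])
E
python3 - <<'E'
from h import *
np.set_printoptions(precision=3,suppress=True)
for c in("side","top"):
    f=bot.grab_frame(c); save(f,c+"0.png"); print(c,"cam at",ray(f,(280,210)))
    for t in("hood","sash_grip","dish","dish_grip","truffle_center","mug","jar","bowl","spoon"):
        z=dict(sash_grip=.177,dish_grip=.0145,truffle_center=.024).get(t,0)
        for d in bot.tip_of(c,t): print(t,round(d["conf"],2),np.array(d["position"]),atz(f,d["position"],z))
s=bot.read_state();print(s)
E
```

```text
side cam at (array([-0.008, -0.635,  0.946]), array([ 0.442,  0.539, -0.717]))
hood 0.65 [304.8 206.9] [0.647 0.034 0.   ]
sash_grip 0.82 [306.1 166.3] [0.641 0.03  0.177]
sash_grip 0.18 [191.  148.8] [0.428 0.327 0.177]
dish 0.9 [179.6 238.5] [0.266 0.183 0.   ]
dish_grip 0.74 [289.3 211.8] [0.585 0.04  0.014]
dish_grip 0.67 [176.8 207.9] [0.321 0.29  0.014]
mug 0.98 [350.3 265.3] [ 0.587 -0.223 -0.   ]
mug 0.66 [308.5 253.1] [ 0.526 -0.114 -0.   ]
jar 0.97 [256.4 164.9] [0.659 0.308 0.   ]
jar 0.47 [305.3 205.4] [0.653 0.038 0.   ]
bowl 0.9 [309.6 251.6] [ 0.532 -0.112  0.   ]
spoon 0.85 [247.3 197. ] [ 0.532  0.194 -0.   ]
top cam at (array([0.252, 0.009, 1.689]), array([ 0.163, -0.015, -0.986]))
hood 0.8 [263.9 180.8] [0.64 0.04 0.  ]
sash_grip 0.7 [262.3 172.2] [0.629 0.041 0.177]
dish 0.59 [227.8 287.3] [0.26  0.171 0.   ]
dish_grip 0.61 [192.3 272.6] [0.312 0.294 0.014]
dish_grip 0.42 [262.3 201.1] [0.563 0.046 0.014]
truffle_center 0.28 [193.5 177.2] [0.652 0.292 0.024]
mug 0.86 [333.4 193.7] [ 0.589 -0.212  0.   ]
jar 0.68 [193.7 175.1] [0.666 0.295 0.   ]
bowl 0.57 [307.4 211.8] [ 0.524 -0.116  0.   ]
spoon 0.79 [220.4 209.1] [0.538 0.197 0.   ]
{'time_s': 1.0, 'joint_pos': array([ 1.225,  0.307,  1.506,  0.   ,  1.328, -0.074]), 'dq': array([-0.002,  0.   ,  0.   , -0.001, -0.001,  0.   ]), 'effort': array([ -0.003, -45.748, -25.233,  -0.   ,   0.001,   0.   ]), 'tcp_pos': array([0.155, 0.554, 0.231]), 'tcp_rot': array([-0.427, -3.112, -0.   ]), 'force': array([-0.302, -0.245, -0.655]), 'ft_torque': array([-0.013, -0.06 ,  0.014]), 'gripper_force': 0.0, 'grip_width': 0.9980059642563116}
```

View pics/side0.png

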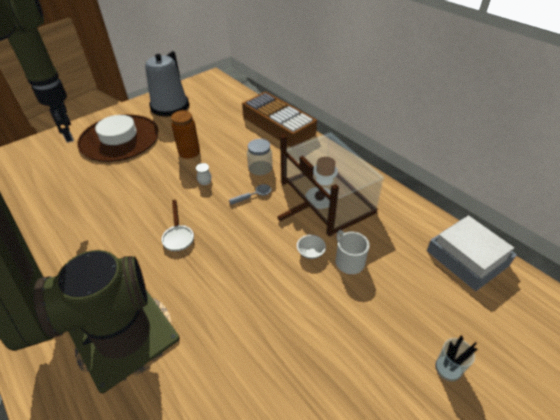

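View pics/top0.png

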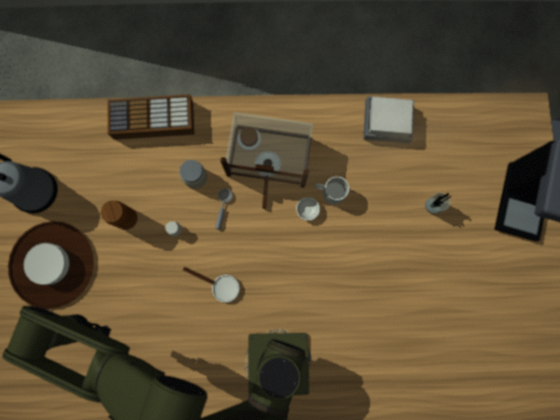

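The pictures show the hood at side (330,180) and top (268,150). The dish's handle sticks out under the sash at side (290,212) and top (265,200), the mug is on the robot's right at top (335,190), and a look-alike dish stands in the open at top (226,288). I'll zoom in.

```bash
python3 - <<'E'
import cv2
for n,(x,y) in dict(side=(268,128),top=(215,105)).items():
    i=cv2.imread(f"pics/{n}0.png")[y:y+110,x:x+130]
    i=cv2.resize(i,None,fx=5.4,fy=5.4,interpolation=cv2.INTER_CUBIC)
    i=cv2.convertScaleAbs(i,alpha=1.4,beta=15)
    for k in range(0,130,10):
        cv2.putText(i,str(x+k),(int(k*5.4),10),0,.35,(0,255,255)); cv2.line(i,(int(k*5.4),12),(int(k*5.4),18),(0,255,255))
        if k<110: cv2.putText(i,str(y+k),(0,int(k*5.4)+4),0,.35,(0,255,255))
    cv2.imwrite(f"pics/{n}0z.png",i)
E
```

```text
(no output)
```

View pics/side0z.png

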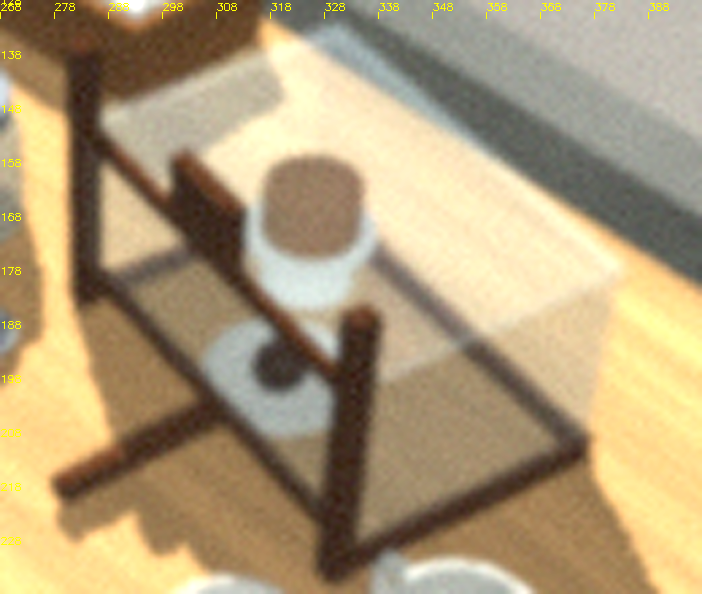

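View pics/top0z.png

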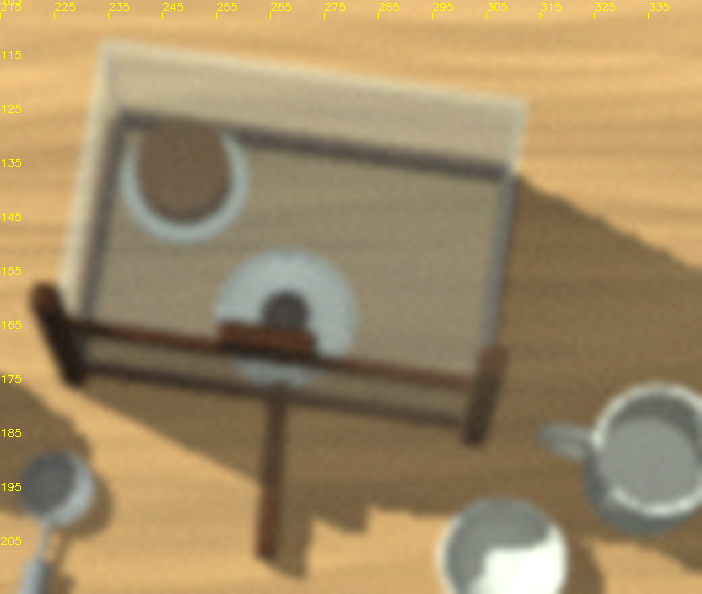

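The crops show, in zoomed pixels, the dish disc in the top view centred near (286,317) with the truffle at (286,312). The handle end is at (265,557), the sash block at (267,330), and the posts and roof corners are clear. I'll fit the hood and dish to these.

```bash
cat > fit.py <<'E'
from h import *
from scipy.optimize import least_squares
np.set_printoptions(precision=4,suppress=True)
S,T=bot.grab_frame("side"),bot.grab_frame("top")
u=lambda p,o:(np.array(p)+.5)/5.4-.5+np.array(o)
so,to=(268,128),(215,105)
P='P'
ob=[(S,so,(85,45),(P,.136,.2)),(S,so,(363,312),(P,-.136,.2)),(S,so,(622,268),(.182,-.144,.148)),
(S,so,(205,205),(-.006,0,.177)),(T,to,(267,330),(-.006,0,.192)),
(T,to,(43,297),(P,.136,.2)),(T,to,(490,352),(P,-.136,.2)),(T,to,(103,42),(.182,.144,.148)),(T,to,(525,102),(.182,-.144,.148)),
(T,to,(75,378),(P,.136,.0)),(T,to,(473,440),(P,-.136,.0)),(S,so,(88,290),(P,.136,0)),(S,so,(333,570),(P,-.136,0))]
def res(q,full=False):
    x,y,a,px=q; c,s=np.cos(a),np.sin(a); r=[]
    for f,o,p,X in ob:
        X=[px if X[0]==P else X[0],X[1],X[2]]
        w=[x+c*X[0]-s*X[1],y+s*X[0]+c*X[1],X[2]]
        r.append(proj(f,w)[0]-u(p,o))
    return np.array(r) if full else np.array(r).ravel()
o=least_squares(res,[.64,.04,-.1,-.006],loss="soft_l1"); print("hood",o.x); print(res(o.x,True).round(1).tolist())
x,y,a,_=o.x; print("sash_grip",x-.006*np.cos(a),y-.006*np.sin(a),.177)
obd=[(T,to,(286,317),(0,0,.02)),(T,to,(286,312),(0,0,.024)),(T,to,(265,557),(-.164,0,.0235)),(S,so,(280,365),(0,0,.024)),(S,so,(56,483),(-.164,0,.0235)),(T,to,(276,395),(-.054,0,.0235)),(S,so,(285,382),(0,0,.02))]
def rd(q,full=False):
    x,y,a=q;c,s=np.cos(a),np.sin(a)
    r=np.array([proj(f,[x+c*X[0],y+s*X[0],X[2]])[0]-u(p,oo) for f,oo,p,X in obd]); return r if full else r.ravel()
d=least_squares(rd,[.66,.04,0],loss="soft_l1"); print("dish",d.x); print(rd(d.x,True).round(1).tolist())
x,y,b=d.x; g=[x-.13*np.cos(b),y-.13*np.sin(b)]; print("dish_grip",g)
h=o.x; R2=np.array([[np.cos(a),-np.sin(a)],[np.sin(a),np.cos(a)]]); print("grip in hood",R2.T@(np.array(g)-h[:2]),"dish in hood",R2.T@(np.array([x,y])-h[:2]))
for c in("side","top"):
    f=dict(side=S,top=T)[c]
    print(c,"proj grips",proj(f,[[h[0]-.006*np.cos(a),h[1]-.006*np.sin(a),.177],[*g,.0145]]))
s=bot.read_state(); print(R.from_rotvec(s["tcp_rot"]).as_matrix())
E
python3 fit.py
```

```text
hood [ 0.6471  0.0348 -0.1561  0.0002]
[[-0.7, -0.6], [-0.0, -0.2], [2.0, 0.6], [-0.7, -0.2], [-0.2, 1.6], [-0.1, -0.5], [0.5, 0.8], [-3.5, -0.6], [2.2, -0.4], [-0.2, -0.8], [0.0, -2.0], [-0.8, 1.7], [0.1, 0.3]]
sash_grip 0.6411991229058107 0.03575064234735764 0.177
dish [ 0.7012  0.0242 -0.1   ]
[[0.3, -0.2], [0.2, 0.4], [0.1, -0.3], [-0.2, 0.4], [-0.1, -0.4], [0.8, -0.4], [-1.1, -1.8]]
dish_grip [np.float64(0.5717998878892547), np.float64(0.03716465344454369)]
grip in hood [-0.0748 -0.0094] dish in hood [ 0.055  -0.0021]
side proj grips [[304.8731 165.3831]
 [286.7641 214.1299]]
top proj grips [[263.9074 168.4118]
 [264.7027 198.5467]]
[[-0.963   0.2694 -0.    ]
 [ 0.2694  0.963  -0.0001]
 [-0.     -0.0001 -1.    ]]
```

```bash
cat >> h.py <<'E'
def rot(yaw_y): # tool down, y axis at yaw
    c,s=np.cos(yaw_y),np.sin(yaw_y); y=np.array([c,s,0]); z=np.array([0,0,-1.]); return np.column_stack([np.cross(y,z),y,z])
def go(p,yaw=None,s=None):
    s=s or bot.read_state(); M=R.from_rotvec(s["tcp_rot"]).as_matrix(); N=M if yaw is None else rot(yaw)
    print("dp",(M.T@(np.array(p)-s["tcp_pos"])).round(4),"dr",np.degrees(R.from_matrix(M.T@N).as_rotvec()).round(2))
E
sed -i "s/^(T,to,(43,297)/(T,to,(43,297)/; s/,(T,to,(103,42).*-.144,.148)),$/,/; s/(S,so,(622,268),(.182,-.144,.148)),//" fit.py
cat >> fit.py <<'E'
go([.641,.036,.26],-.156)
E
python3 fit.py
```

```text
hood [ 0.6505  0.0341 -0.1587 -0.0032]
[[-0.6, -0.6], [-0.1, -0.1], [0.3, -0.5], [-0.0, 0.5], [-0.1, -0.6], [0.5, 0.9], [-0.1, -0.9], [0.1, -1.9], [-0.7, 1.7], [0.0, 0.4]]
sash_grip 0.644569621159326 0.03500770067175333 0.177
dish [ 0.7012  0.0242 -0.1   ]
[[0.3, -0.2], [0.2, 0.4], [0.1, -0.3], [-0.2, 0.4], [-0.1, -0.4], [0.8, -0.4], [-1.1, -1.8]]
dish_grip [np.float64(0.5717998878892547), np.float64(0.03716465344454369)]
grip in hood [-0.0782 -0.0094] dish in hood [ 0.0516 -0.0017]
side proj grips [[305.8839 165.0267]
 [286.7641 214.1299]]
top proj grips [[264.1221 167.4082]
 [264.7027 198.5467]]
[[-0.963   0.2694  0.    ]
 [ 0.2694  0.963   0.    ]
 [-0.      0.     -1.    ]]
dp [-0.6076 -0.3676 -0.0287] dr [ 0.   -0.   83.31]
```

The manual's scale: turns go in shares of 180 degrees. Converting my numbers, 76 degrees / 180 = 0.4222.

Request:
{"op": "step_arm", "data": {"plan": [{"dp": [-0.031, -0.018, -0.029], "dr": [0, 0, 0.0222], "claw": 0}, {"dp": [-0.09, -0.054, -0.029], "dr": [0, 0, 0.0667], "claw": 0}, {"dp": [-0.15, -0.09, -0.029], "dr": [0, 0, 0.1111], "claw": 0}, {"dp": [-0.2, -0.12, -0.029], "dr": [0, 0, 0.1556], "claw": 0}, {"dp": [-0.25, -0.15, -0.029], "dr": [0, 0, 0.2], "claw": 0}, {"dp": [-0.3, -0.18, -0.029], "dr": [0, 0, 0.2444], "claw": 0}, {"dp": [-0.35, -0.21, -0.029], "dr": [0, 0, 0.2889], "claw": 0}, {"dp": [-0.4, -0.24, -0.029], "dr": [0, 0, 0.3333], "claw": 0}, {"dp": [-0.44, -0.265, -0.029], "dr": [0, 0, 0.3778], "claw": 0}, {"dp": [-0.47, -0.285, -0.029], "dr": [0, 0, 0.4222], "claw": 0}]}}

```text
time_s: 2.45
tcp_pos: [0.5322, 0.1508, 0.2603]
tcp_rot: [2.259, 2.182, 0.0]
force: [0.2, 0.3, 0.1]
grip_width: 1.001
gripper_force: 0.0
```

```bash
python3 - <<'E'
from h import *
go([.6445,.035,.25],-.1587)
s=bot.read_state();print(s["tcp_pos"],s["force"],s["time_s"],s["joint_pos"])
E
```

```text
dp [-0.1118  0.1162  0.0104] dr [0.03 0.   7.11]
[0.53223934 0.15079791 0.26032252] [0.23865265 0.34048294 0.13765541] 2.45 [ 1.99847212e-01  2.55040441e-01  1.50666159e+00 -1.73869415e-04
  1.37943402e+00  2.34455865e-01]
```

Scaled: 7.1 degrees / 180 = 0.0394.

Request:
{"op": "step_arm", "data": {"plan": [{"dp": [-0.03, 0.03, 0], "dr": [0, 0, 0.0278], "claw": 0}, {"dp": [-0.06, 0.06, 0], "dr": [0, 0, 0.0394], "claw": 0}, {"dp": [-0.09, 0.09, 0], "dr": [0, 0, 0.0394], "claw": 0}, {"dp": [-0.112, 0.116, 0.01], "dr": [0, 0, 0.0394], "claw": 0}, {"dp": [-0.112, 0.116, 0.01], "dr": [0, 0, 0.0394], "claw": 0}, {"dp": [-0.112, 0.116, 0.01], "dr": [0, 0, 0.0394], "claw": 0}]}}

```text
time_s: 3.2
tcp_pos: [0.643, 0.0377, 0.25]
tcp_rot: [-2.383, -2.045, 0.001]
force: [-0.4, 0.3, 0.2]
grip_width: 1.001
gripper_force: 0.0
```

```bash
python3 - <<'E'
from h import *
go([.6445,.035,.161],-.1587)
s=bot.read_state();print(s["tcp_pos"],s["time_s"],s["joint_pos"])
out=[]
for c in("side","top"):
    f=bot.grab_frame(c)
    p=proj(f,[[.6445,.035,.177],s["tcp_pos"]]); print(c,p)
    x,y=p[0].astype(int); x0,y0=x-40,y-50
    i=cv2.resize(f["img"][y0:y0+100,x0:x0+80,::-1],None,fx=5,fy=5,interpolation=cv2.INTER_CUBIC)
    for q,col in zip(p,((0,255,0),(0,0,255))): cv2.circle(i,tuple(int(v) for v in (q-[x0,y0])*5+2),4,col,1)
    out.append(i)
cv2.imwrite("pics/above.png",np.hstack(out))
E
```

```text
dp [-0.0024  0.002   0.089 ] dr [-0.08 -0.02  0.35]
[0.64296875 0.03765122 0.25000687] 3.2 [-7.38125119e-03  3.91740469e-01  1.32473429e+00  5.33743311e-04
  1.42644922e+00  1.45212972e-01]
side [[305.86828528 165.03784491]
 [305.70414831 144.81746746]]
top [[264.12468264 167.42881805]
 [262.79867763 162.03373907]]
```

View pics/above.png

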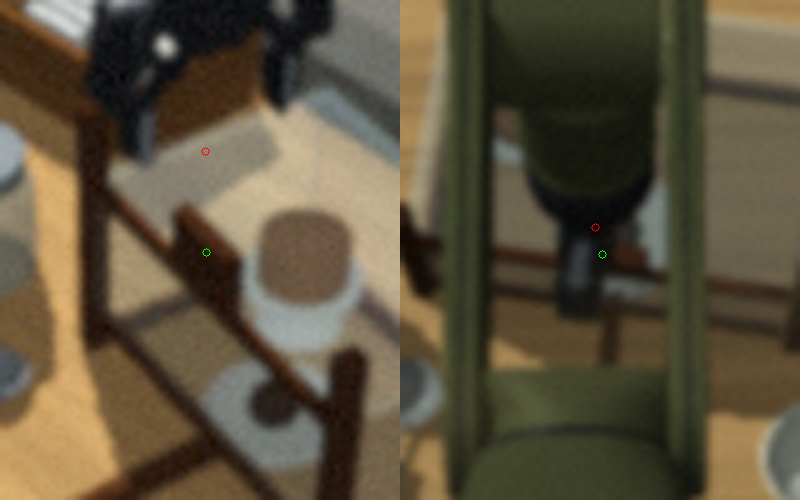

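Both fingertips straddle the handle block: in the side crop the fingers are at (140,150) and (275,95), and the green grip point lies on the block. I'll descend and close.

Request:
{"op": "step_arm", "data": {"plan": [{"dp": [-0.002, 0.002, 0.02], "dr": [0, 0, 0], "claw": 0}, {"dp": [-0.002, 0.002, 0.045], "dr": [0, 0, 0], "claw": 0}, {"dp": [-0.002, 0.002, 0.07], "dr": [0, 0, 0], "claw": 0}, {"dp": [-0.002, 0.002, 0.088], "dr": [0, 0, 0], "claw": 0}, {"dp": [-0.002, 0.002, 0.088], "dr": [0, 0, 0], "claw": 0.4}, {"dp": [-0.002, 0.002, 0.088], "dr": [0, 0, 0], "claw": 0.6}, {"dp": [-0.002, 0.002, 0.088], "dr": [0, 0, 0], "claw": 0.7}, {"dp": [-0.002, 0.002, 0.088], "dr": [0, 0, 0], "claw": 0.75}, {"dp": [-0.002, 0.002, 0.088], "dr": [0, 0, 0], "claw": 0.75}]}}

```text
time_s: 4.42
tcp_pos: [0.6454, 0.0351, 0.1628]
tcp_rot: [2.384, 2.045, 0.001]
force: [-0.2, -0.4, 0.3]
grip_width: 0.25
gripper_force: 0.0
```

Request:
{"op": "step_arm", "data": {"plan": [{"dp": [0, 0, 0], "dr": [0, 0, 0], "claw": 0.8}, {"dp": [0, 0, 0], "dr": [0, 0, 0], "claw": 1}, {"dp": [0, 0, 0], "dr": [0, 0, 0], "claw": 1}, {"dp": [0, 0, 0], "dr": [0, 0, 0], "claw": 1}]}}

```text
time_s: 4.92
tcp_pos: [0.6439, 0.0353, 0.1621]
tcp_rot: [-2.383, -2.044, 0.003]
force: [-5.4, 0.6, 3.1]
grip_width: 0.155
gripper_force: 60.1
```

Request:
{"op": "step_arm", "data": {"plan": [{"dp": [0, 0, -0.005], "dr": [0, 0, 0], "claw": 1}, {"dp": [0, 0, -0.015], "dr": [0, 0, 0], "claw": 1}, {"dp": [0, 0, -0.027], "dr": [0, 0, 0], "claw": 1}, {"dp": [0, 0, -0.04], "dr": [0, 0, 0], "claw": 1}, {"dp": [0, 0, -0.053], "dr": [0, 0, 0], "claw": 1}, {"dp": [0, 0, -0.064], "dr": [0, 0, 0], "claw": 1}, {"dp": [0, 0, -0.073], "dr": [0, 0, 0], "claw": 1}, {"dp": [0, 0, -0.079], "dr": [0, 0, 0], "claw": 1}, {"dp": [0, 0, -0.081], "dr": [0, 0, 0], "claw": 1}, {"dp": [0, 0, -0.081], "dr": [0, 0, 0], "claw": 1}]}}

```text
time_s: 6.18
tcp_pos: [0.6438, 0.0352, 0.2407]
tcp_rot: [-2.382, -2.044, 0.006]
force: [-2.5, 1.8, -25.0]
grip_width: 0.156
gripper_force: 63.8
```

Request:
{"op": "step_arm", "data": {"plan": [{"dp": [0, 0, -0.002], "dr": [0, 0, 0], "claw": 1}, {"dp": [0, 0, -0.003], "dr": [0, 0, 0], "claw": 1}, {"dp": [0, 0, -0.003], "dr": [0, 0, 0], "claw": 1}]}}

```text
time_s: 6.55
tcp_pos: [0.6437, 0.0352, 0.2408]
tcp_rot: [-2.38, -2.043, 0.008]
force: [1.9, 1.6, -37.1]
grip_width: 0.151
gripper_force: 62.0
```

The sash is at its hard stop: the TCP no longer rises while the force grows. I'll relax the push and open.

Request:
{"op": "step_arm", "data": {"plan": [{"dp": [0, 0, 0.003], "dr": [0, 0, 0], "claw": 1}, {"dp": [0, 0, 0.003], "dr": [0, 0, 0], "claw": 0.8}, {"dp": [0, 0, 0.003], "dr": [0, 0, 0], "claw": 0.4}, {"dp": [0, 0, 0.003], "dr": [0, 0, 0], "claw": 0}, {"dp": [0, 0, 0.003], "dr": [0, 0, 0], "claw": 0}, {"dp": [0, 0, 0.003], "dr": [0, 0, 0], "claw": 0}]}}

```text
time_s: 7.3
tcp_pos: [0.6458, 0.035, 0.2444]
tcp_rot: [2.383, 2.045, 0.002]
force: [0.2, 0.4, 0.5]
grip_width: 1.001
gripper_force: 0.0
```

```bash
python3 - <<'E'
from h import *
s=bot.read_state();print(s["tcp_pos"],s["time_s"],s["joint_pos"],s["force"],s["grip_width"])
go([.63,.035,.31],-.1587); go([.565,.038,.20],-.1-np.pi/2)
f=bot.grab_frame("side");print(bot.tip_of("side","sash_grip")[:2],proj(f,[.6438,.0352,.257]))
E
```

```text
[0.64580493 0.03500229 0.24435208] 7.3 [-1.10816851e-02  3.97192671e-01  1.33015849e+00 -1.18409063e-04
  1.41205389e+00  1.41305501e-01] [0.24150854 0.4166068  0.47448587] 1.0009838297560976
dp [-0.0024 -0.0155 -0.0657] dr [ 0.12 -0.01  0.36]
dp [-0.0093 -0.0804  0.0442] dr [ 0.09 -0.1  87.  ]
[{'position': [309.1, 144.9], 'conf': 0.69}] [[306.59491883 143.08334728]]
```

Scaled: 70 degrees / 180 = 0.3889.

Request:
{"op": "step_arm", "data": {"plan": [{"dp": [0, 0, -0.02], "dr": [0, 0, 0], "claw": 0}, {"dp": [0, 0, -0.05], "dr": [0, 0, 0], "claw": 0}, {"dp": [0, 0, -0.066], "dr": [0, 0, 0], "claw": 0}, {"dp": [-0.001, -0.01, -0.066], "dr": [0, 0, 0.0556], "claw": 0}, {"dp": [-0.003, -0.025, -0.066], "dr": [0, 0, 0.1111], "claw": 0}, {"dp": [-0.005, -0.04, -0.066], "dr": [0, 0, 0.1667], "claw": 0}, {"dp": [-0.007, -0.055, -0.066], "dr": [0, 0, 0.2222], "claw": 0}, {"dp": [-0.009, -0.07, -0.066], "dr": [0, 0, 0.2778], "claw": 0}, {"dp": [-0.009, -0.08, -0.066], "dr": [0, 0, 0.3333], "claw": 0}, {"dp": [-0.009, -0.08, -0.066], "dr": [0, 0, 0.3889], "claw": 0}]}}

```text
time_s: 8.65
tcp_pos: [0.5637, 0.0385, 0.3092]
tcp_rot: [-3.127, -0.3, 0.001]
force: [-0.3, -0.4, 0.2]
grip_width: 0.999
gripper_force: 0.0
```

Scaled: 17 degrees / 180 = 0.0944.

Request:
{"op": "step_arm", "data": {"plan": [{"dp": [0, 0, 0], "dr": [0, 0, 0.05], "claw": 0}, {"dp": [0, 0, 0], "dr": [0, 0, 0.0944], "claw": 0}, {"dp": [0, 0, 0], "dr": [0, 0, 0.0944], "claw": 0}, {"dp": [0, 0, 0], "dr": [0, 0, 0.0944], "claw": 0}]}}

```text
time_s: 9.15
tcp_pos: [0.5647, 0.0384, 0.3091]
tcp_rot: [3.138, -0.153, -0.001]
force: [-0.9, -0.9, -0.2]
grip_width: 1.001
gripper_force: 0.0
```

```bash
python3 - <<'E'
from h import *
s=bot.read_state();print(s["tcp_pos"],s["time_s"],s["joint_pos"])
go([.5715,.0372,.12],-.1-np.pi/2)
f=bot.grab_frame("side"); save(f,"side1.png")
for d in bot.tip_of("side","dish_grip"): print(d, atz(f,d["position"],.0145))
D=np.array([.7012,.0242,0]); a=np.array([np.cos(.1),-np.sin(.1),0]); P=[D-a*r+[0,0,.0235] for r in(.164,.13,.1,.07)]+[D+[0,0,.024]]
x0,y0=250,120; i=cv2.resize(f["img"][y0:y0+110,x0:x0+140,::-1],None,fx=5.4,fy=5.4,interpolation=cv2.INTER_CUBIC)
for q in proj(f,P): cv2.circle(i,tuple(int(v) for v in (q-[x0,y0])*5.4+2),3,(0,255,0),1)
cv2.imwrite("pics/side1z.png",i)
E
```

```text
[0.56468733 0.03835412 0.30910916] 9.15 [-6.78826193e-03  2.45211086e-01  1.39799043e+00 -3.66018768e-05
  1.49876778e+00  1.66172880e+00]
dp [0.007  0.0005 0.1891] dr [0.   0.02 0.13]
{'position': [176.2, 208.4], 'conf': 0.88} [0.31836538 0.28900809 0.0145    ]
{'position': [287.9, 212.7], 'conf': 0.64} [0.57862883 0.03956086 0.0145    ]
```

View pics/side1z.png

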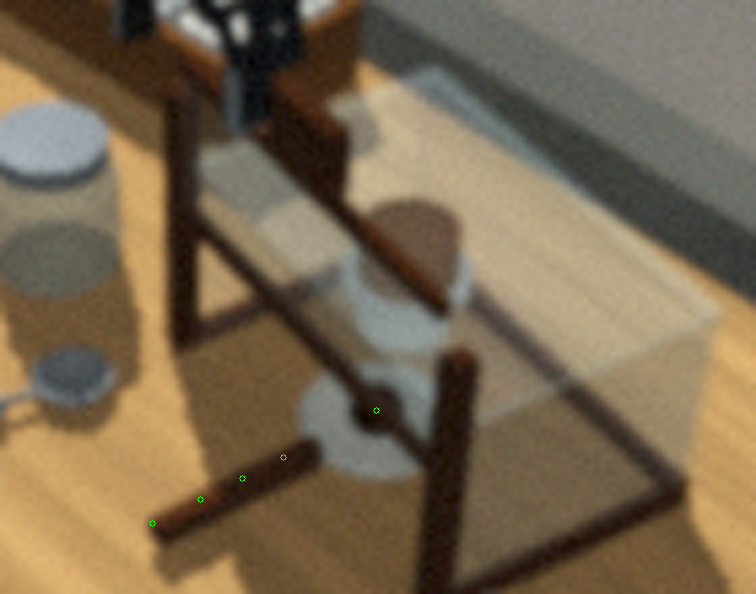

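The sash is up, and the handle and truffle predictions in the side crop, (150,523) to (376,410), fall on the real ones. I'll descend over the handle.

Request:
{"op": "step_arm", "data": {"plan": [{"dp": [0.005, 0, 0.03], "dr": [0, 0, 0], "claw": 0}, {"dp": [0.005, 0, 0.07], "dr": [0, 0, 0], "claw": 0}, {"dp": [0.005, 0, 0.11], "dr": [0, 0, 0], "claw": 0}, {"dp": [0.005, 0, 0.15], "dr": [0, 0, 0], "claw": 0}, {"dp": [0.005, 0, 0.19], "dr": [0, 0, 0], "claw": 0}, {"dp": [0.005, 0, 0.225], "dr": [0, 0, 0], "claw": 0}, {"dp": [0.005, 0, 0.25], "dr": [0, 0, 0], "claw": 0}, {"dp": [0.005, 0, 0.265], "dr": [0, 0, 0], "claw": 0}, {"dp": [0.005, 0, 0.265], "dr": [0, 0, 0], "claw": 0.2}]}}

```text
time_s: 10.38
tcp_pos: [0.5692, 0.0378, 0.0434]
tcp_rot: [3.138, -0.156, -0.003]
force: [0.0, 0.2, -0.6]
grip_width: 0.819
gripper_force: 0.0
```

```bash
python3 - <<'E'
from h import *
s=bot.read_state();print(s["tcp_pos"],s["time_s"],s["force"])
go([.5689,.0375,.004],-.1-np.pi/2)
f=bot.grab_frame("side")
x0,y0=235,130; i=cv2.resize(f["img"][y0:y0+110,x0:x0+140,::-1],None,fx=5.4,fy=5.4,interpolation=cv2.INTER_CUBIC)
cv2.imwrite("pics/side2z.png",i)
E
```

```text
[0.56917847 0.0378397  0.04344062] 10.375 [ 0.00297873  0.224877   -0.60176522]
dp [-0.0002  0.0004  0.0394] dr [0.01 0.12 0.02]
```

View pics/side2z.png

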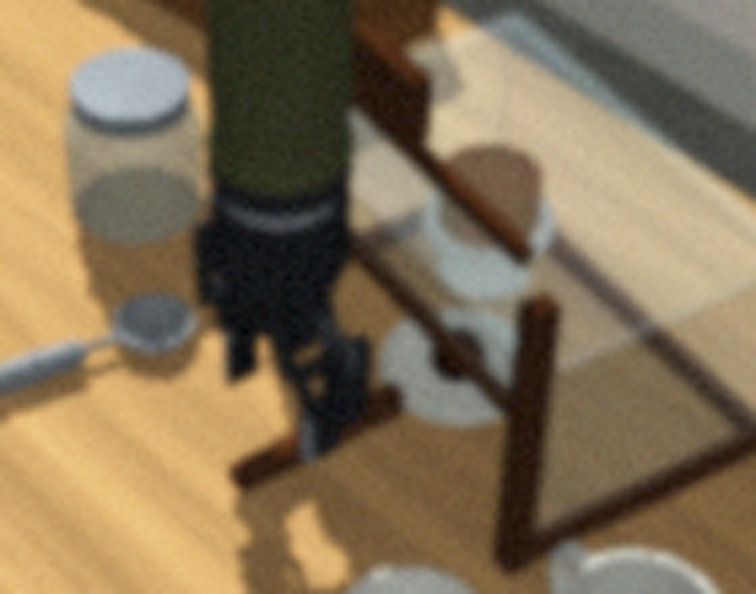

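The fingers stand on either side of the handle, at zoomed (240,370) and (320,450), and the wrist is clear of the raised sash. I'll lower and close gently.

Request:
{"op": "step_arm", "data": {"plan": [{"dp": [0, 0, 0.01], "dr": [0, 0, 0], "claw": 0.2}, {"dp": [0, 0, 0.025], "dr": [0, 0, 0], "claw": 0.3}, {"dp": [0, 0, 0.035], "dr": [0, 0, 0], "claw": 0.4}, {"dp": [0, 0, 0.039], "dr": [0, 0, 0], "claw": 0.5}, {"dp": [0, 0, 0.039], "dr": [0, 0, 0], "claw": 0.6}, {"dp": [0, 0, 0.039], "dr": [0, 0, 0], "claw": 0.68}, {"dp": [0, 0, 0.039], "dr": [0, 0, 0], "claw": 0.72}, {"dp": [0, 0, 0.039], "dr": [0, 0, 0], "claw": 0.74}, {"dp": [0, 0, 0.039], "dr": [0, 0, 0], "claw": 0.74}]}}

```text
time_s: 11.55
tcp_pos: [0.5698, 0.0378, 0.0055]
tcp_rot: [-3.138, 0.157, -0.0]
force: [0.0, 0.4, 0.7]
grip_width: 0.26
gripper_force: 0.0
```

Request:
{"op": "step_arm", "data": {"plan": [{"dp": [0, 0, 0], "dr": [0, 0, 0], "claw": 0.76}, {"dp": [0, 0, 0], "dr": [0, 0, 0], "claw": 0.78}, {"dp": [0, 0, 0], "dr": [0, 0, 0], "claw": 0.79}, {"dp": [0, 0, 0], "dr": [0, 0, 0], "claw": 0.8}, {"dp": [0, 0, 0], "dr": [0, 0, 0], "claw": 0.81}, {"dp": [0, 0, 0], "dr": [0, 0, 0], "claw": 0.82}, {"dp": [0, 0, 0], "dr": [0, 0, 0], "claw": 0.83}, {"dp": [0, 0, 0], "dr": [0, 0, 0], "claw": 0.84}, {"dp": [0, 0, 0], "dr": [0, 0, 0], "claw": 0.85}, {"dp": [0, 0, 0], "dr": [0, 0, 0], "claw": 1}]}}

```text
time_s: 12.8
tcp_pos: [0.5698, 0.038, 0.0054]
tcp_rot: [-3.138, 0.157, -0.0]
force: [-0.2, 0.6, 1.3]
grip_width: 0.148
gripper_force: 60.0
```

```bash
python3 - <<'E'
from h import *
s=bot.read_state();print(s["tcp_pos"],s["time_s"],s["force"],s["grip_width"],s["gripper_force"])
p=s["tcp_pos"]; a=np.array([np.cos(.1587),-np.sin(.1587),0])
go(p+[0,0,.006],None); go(p-.12*a+[0,0,.006])
E
```

```text
[0.56977884 0.03799683 0.00538998] 12.8 [-0.16467364  0.62249186  1.34926532] 0.14775374292535465 60.03508687019348
dp [ 0.    -0.    -0.006] dr [0. 0. 0.]
dp [-0.1198 -0.0071 -0.006 ] dr [0. 0. 0.]
```

Request:
{"op": "step_arm", "data": {"plan": [{"dp": [0, 0, -0.001], "dr": [0, 0, 0], "claw": 1}, {"dp": [0, 0, -0.003], "dr": [0, 0, 0], "claw": 1}, {"dp": [0, 0, -0.006], "dr": [0, 0, 0], "claw": 1}, {"dp": [0, 0, -0.009], "dr": [0, 0, 0], "claw": 1}, {"dp": [0, 0, -0.011], "dr": [0, 0, 0], "claw": 1}, {"dp": [0, 0, -0.012], "dr": [0, 0, 0], "claw": 1}, {"dp": [0, 0, -0.012], "dr": [0, 0, 0], "claw": 1}, {"dp": [0, 0, -0.012], "dr": [0, 0, 0], "claw": 1}]}}

```text
time_s: 13.8
tcp_pos: [0.5697, 0.0379, 0.0173]
tcp_rot: [3.138, -0.157, -0.0]
force: [-0.3, 0.1, -1.5]
grip_width: 0.144
gripper_force: 59.8
```

```bash
python3 - <<'E'
from h import *
s=bot.read_state();print(s["tcp_pos"],R.from_rotvec(s["tcp_rot"]).as_matrix().round(4).tolist(),s["force"],s["ft_torque"],s["grip_width"],s["gripper_force"])
f=bot.grab_frame("side")
x0,y0=235,130; i=cv2.resize(f["img"][y0:y0+110,x0:x0+140,::-1],None,fx=5.4,fy=5.4,interpolation=cv2.INTER_CUBIC)
cv2.imwrite("pics/side3z.png",i)
E
```

```text
[0.56965625 0.03785127 0.01725105] [[0.995, -0.0998, -0.0002], [-0.0998, -0.995, -0.0], [-0.0002, 0.0, -1.0]] [-0.30250451  0.05195973 -1.47582579] [ 0.00863773  0.13516461 -0.00303385] 0.14428016651690764 59.83686804771423
```

View pics/side3z.png

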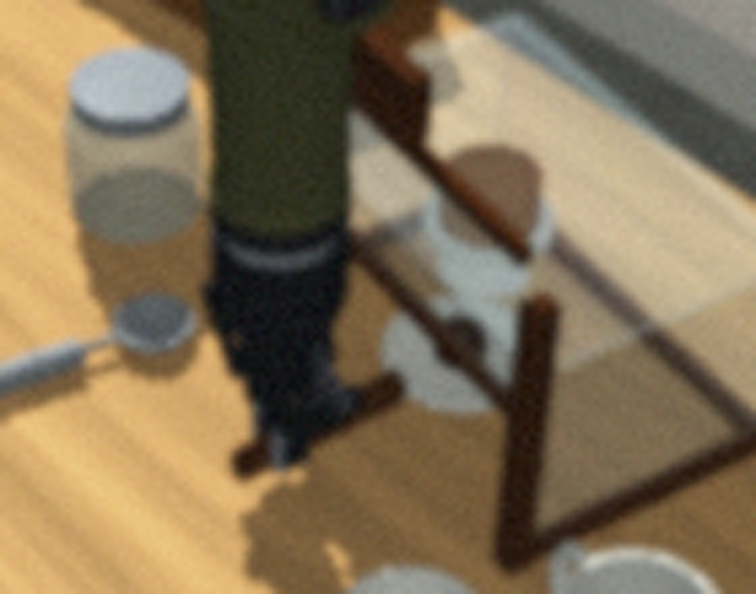

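The dish is off the table: the wrist force is about 1.5 N and the truffle is still central at (465,335). I'll draw it out.

Request:
{"op": "step_arm", "data": {"plan": [{"dp": [-0.001, 0, 0], "dr": [0, 0, 0], "claw": 1}, {"dp": [-0.003, 0, 0], "dr": [0, 0, 0], "claw": 1}, {"dp": [-0.006, 0, 0], "dr": [0, 0, 0], "claw": 1}, {"dp": [-0.01, -0.001, 0], "dr": [0, 0, 0], "claw": 1}, {"dp": [-0.015, -0.001, 0], "dr": [0, 0, 0], "claw": 1}, {"dp": [-0.021, -0.001, 0], "dr": [0, 0, 0], "claw": 1}, {"dp": [-0.028, -0.002, 0], "dr": [0, 0, 0], "claw": 1}, {"dp": [-0.035, -0.002, 0], "dr": [0, 0, 0], "claw": 1}, {"dp": [-0.042, -0.002, 0], "dr": [0, 0, 0], "claw": 1}, {"dp": [-0.049, -0.003, 0], "dr": [0, 0, 0], "claw": 1}]}}

```text
time_s: 15.1
tcp_pos: [0.5208, 0.0458, 0.0174]
tcp_rot: [3.138, -0.157, 0.0]
force: [0.4, 0.6, -0.9]
grip_width: 0.15
gripper_force: 59.8
```

Request:
{"op": "step_arm", "data": {"plan": [{"dp": [-0.007, 0, 0], "dr": [0, 0, 0], "claw": 1}, {"dp": [-0.014, -0.001, 0], "dr": [0, 0, 0], "claw": 1}, {"dp": [-0.021, -0.001, 0], "dr": [0, 0, 0], "claw": 1}, {"dp": [-0.028, -0.002, 0], "dr": [0, 0, 0], "claw": 1}, {"dp": [-0.035, -0.002, 0], "dr": [0, 0, 0], "claw": 1}, {"dp": [-0.042, -0.002, 0], "dr": [0, 0, 0], "claw": 1}, {"dp": [-0.049, -0.003, 0], "dr": [0, 0, 0], "claw": 1}, {"dp": [-0.056, -0.003, 0], "dr": [0, 0, 0], "claw": 1}, {"dp": [-0.063, -0.004, 0], "dr": [0, 0, 0], "claw": 1}, {"dp": [-0.07, -0.004, 0], "dr": [0, 0, 0], "claw": 1}]}}

```text
time_s: 16.35
tcp_pos: [0.4516, 0.0568, 0.0173]
tcp_rot: [-3.138, 0.157, -0.0]
force: [-0.0, 0.1, -2.0]
grip_width: 0.146
gripper_force: 59.8
```

Request:
{"op": "step_arm", "data": {"plan": [{"dp": [-0.006, 0, 0], "dr": [0, 0, 0], "claw": 1}, {"dp": [-0.011, 0, 0], "dr": [0, 0, 0], "claw": 1}, {"dp": [-0.015, -0.001, 0], "dr": [0, 0, 0], "claw": 1}, {"dp": [-0.018, -0.001, 0], "dr": [0, 0, 0], "claw": 1}, {"dp": [-0.02, -0.001, 0], "dr": [0, 0, 0], "claw": 1}, {"dp": [-0.021, -0.001, 0], "dr": [0, 0, 0], "claw": 1}, {"dp": [-0.021, -0.001, 0], "dr": [0, 0, 0], "claw": 1}]}}

```text
time_s: 17.23
tcp_pos: [0.4313, 0.0598, 0.0173]
tcp_rot: [3.138, -0.157, 0.0]
force: [0.4, 0.2, -1.2]
grip_width: 0.146
gripper_force: 59.8
```

```bash
python3 - <<'E'
from h import *
np.set_printoptions(precision=4,suppress=True)
s=bot.read_state();print(s["time_s"],s["tcp_pos"],R.from_rotvec(s["tcp_rot"]).as_matrix().round(4).tolist(),s["force"],s["ft_torque"],s["joint_pos"])
f=bot.grab_frame("side")
D=s["tcp_pos"]*[1,1,0]+.133*np.array([.995,-.0998,0])+[0,0,.012]
print(D); P=[D+[.047*np.cos(t),.047*np.sin(t),.02] for t in np.arange(0,6.28,.15)]
q=proj(f,P+[D+[0,0,.024]]); c=q[-1].astype(int)
x0,y0=c-[65,55]; i=cv2.resize(f["img"][y0:y0+110,x0:x0+140,::-1],None,fx=5.4,fy=5.4,interpolation=cv2.INTER_CUBIC)
for p in q: cv2.circle(i,tuple(int(v) for v in (p-[x0,y0])*5.4+2),1,(0,255,0),-1)
cv2.imwrite("pics/side4z.png",i)
E
```

```text
17.225 [0.4313 0.0598 0.0173] [[0.995, -0.0999, 0.0001], [-0.0999, -0.995, -0.0], [0.0001, 0.0, -1.0]] [ 0.4072  0.1937 -1.2262] [ 0.0254  0.1232 -0.0591] [ 0.0407  0.4165  2.0584 -0.      0.6666  1.7115]
[0.5636 0.0465 0.012 ]
```

View pics/side4z.png

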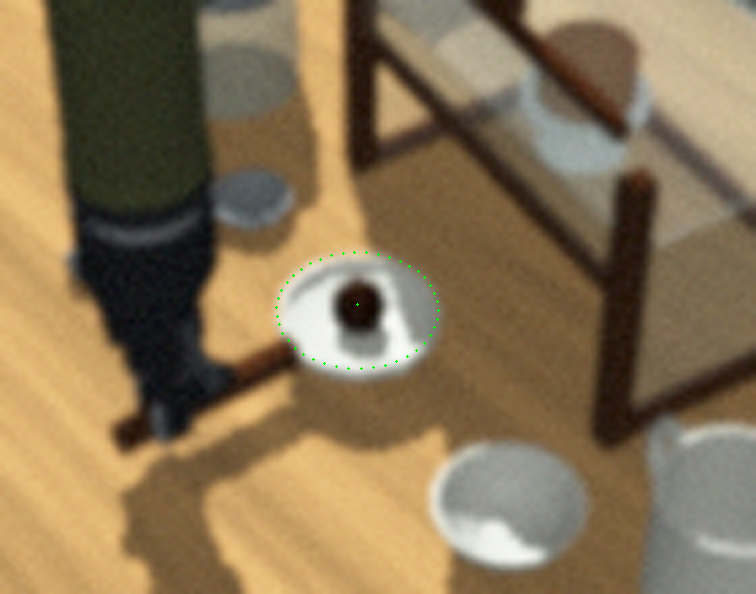

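The dish in the side crop is level: its rim matches the predicted green ellipse, and the truffle is in the middle at (357,305). I'll raise it.

Request:
{"op": "step_arm", "data": {"plan": [{"dp": [0, 0, -0.001], "dr": [0, 0, 0], "claw": 1}, {"dp": [0, 0, -0.004], "dr": [0, 0, 0], "claw": 1}, {"dp": [0, 0, -0.009], "dr": [0, 0, 0], "claw": 1}, {"dp": [0, 0, -0.016], "dr": [0, 0, 0], "claw": 1}, {"dp": [0, 0, -0.025], "dr": [0, 0, 0], "claw": 1}, {"dp": [0, 0, -0.035], "dr": [0, 0, 0], "claw": 1}, {"dp": [0, 0, -0.045], "dr": [0, 0, 0], "claw": 1}, {"dp": [0, 0, -0.055], "dr": [0, 0, 0], "claw": 1}, {"dp": [0, 0, -0.065], "dr": [0, 0, 0], "claw": 1}, {"dp": [0, 0, -0.075], "dr": [0, 0, 0], "claw": 1}]}}

```text
time_s: 18.52
tcp_pos: [0.4312, 0.0598, 0.093]
tcp_rot: [3.138, -0.157, 0.0]
force: [0.7, 0.6, -1.2]
grip_width: 0.148
gripper_force: 59.8
```

Request:
{"op": "step_arm", "data": {"plan": [{"dp": [0, 0, -0.01], "dr": [0, 0, 0], "claw": 1}, {"dp": [0, 0, -0.02], "dr": [0, 0, 0], "claw": 1}, {"dp": [0, 0, -0.03], "dr": [0, 0, 0], "claw": 1}, {"dp": [0, 0, -0.04], "dr": [0, 0, 0], "claw": 1}, {"dp": [0, 0, -0.05], "dr": [0, 0, 0], "claw": 1}, {"dp": [0, 0, -0.059], "dr": [0, 0, 0], "claw": 1}, {"dp": [0, 0, -0.067], "dr": [0, 0, 0], "claw": 1}, {"dp": [0, 0, -0.073], "dr": [0, 0, 0], "claw": 1}, {"dp": [0, 0, -0.077], "dr": [0, 0, 0], "claw": 1}, {"dp": [0, 0, -0.079], "dr": [0, 0, 0], "claw": 1}]}}

```text
time_s: 19.77
tcp_pos: [0.4312, 0.0598, 0.1715]
tcp_rot: [3.138, -0.157, 0.0]
force: [-0.3, 0.7, -1.5]
grip_width: 0.145
gripper_force: 59.8
```

```bash
python3 - <<'E'
from h import *
np.set_printoptions(precision=4,suppress=True)
s=bot.read_state();print(s["time_s"],s["tcp_pos"],s["force"],s["ft_torque"])
p=s["tcp_pos"]; L=.133; ax=lambda a:np.array([np.cos(a),np.sin(a),0])
a0=-.1; a1=-.1587+np.pi/2; c0=p+L*ax(a0); c1=c0-.03*ax(-.1587)
n=40; v=np.clip(np.minimum(np.arange(1,n+1),np.arange(n,0,-1))/6,0,1); u=np.cumsum(v)/v.sum()
rm=9; base=(p,rot(a0-np.pi/2)); print(np.degrees(a1-a0))
for k,t in enumerate(u):
    a=a0+(a1-a0)*t; g=c0+(c1-c0)*t-L*ax(a); rm=min(rm,np.hypot(*g[:2])); N=rot(a-np.pi/2)
    dp=base[1].T@(g-base[0]); dr=np.degrees(R.from_matrix(base[1].T@N).as_rotvec()[2])
    print(k,dp.round(3),round(dr,1))
    if k%10==9:
        print("end",g)
        b0=base[0]+base[1]@dp.round(3); base=(b0,base[1]@R.from_rotvec([0,0,np.radians(round(dr,1))]).as_matrix())
print(rm)
E
```

```text
19.775 [0.4312 0.0598 0.1715] [-0.2622  0.7175 -1.4798] [-0.0102  0.1807  0.0399]
86.63673774258207
0 [-0.     0.001  0.   ] -0.4
1 [-0.     0.003  0.   ] -1.2
2 [-0.001  0.006  0.   ] -2.5
3 [-0.001  0.009  0.   ] -4.1
4 [-0.001  0.014  0.   ] -6.2
5 [-0.001  0.02   0.   ] -8.7
6 [-0.001  0.025  0.   ] -11.1
7 [-0.001  0.031  0.   ] -13.6
8 [-0.     0.037  0.   ] -16.1
9 [0.001 0.042 0.   ] -18.6
end [0.4276 0.018  0.1715]
10 [-0.001  0.005  0.   ] -2.4
11 [-0.002  0.011  0.   ] -4.9
12 [-0.002  0.016  0.   ] -7.4
13 [-0.002  0.021  0.   ] -9.9
14 [-0.001  0.027  0.   ] -12.3
15 [-0.001  0.032  0.   ] -14.8
16 [-0.     0.037  0.   ] -17.3
17 [0.001 0.042 0.   ] -19.8
18 [0.002 0.047 0.   ] -22.2
19 [0.004 0.052 0.   ] -24.7
end [ 0.4434 -0.0323  0.1715]
20 [-0.001  0.005  0.   ] -2.5
21 [-0.001  0.01   0.   ] -5.0
22 [-0.001  0.015  0.   ] -7.4
23 [-0.001  0.021  0.   ] -9.9
24 [-0.     0.026  0.   ] -12.4
25 [0.001 0.031 0.   ] -14.9
26 [0.002 0.035 0.   ] -17.3
27 [0.003 0.04  0.   ] -19.8
28 [0.004 0.045 0.   ] -22.3
29 [0.006 0.05  0.   ] -24.8
end [ 0.4786 -0.0676  0.1715]
30 [0.    0.005 0.   ] -2.4
31 [0.   0.01 0.  ] -4.9
32 [0.    0.014 0.   ] -7.4
33 [0.001 0.019 0.   ] -9.9
34 [0.002 0.024 0.   ] -12.3
35 [0.003 0.028 0.   ] -14.4
36 [0.004 0.031 0.   ] -16.1
37 [0.004 0.034 0.   ] -17.3
38 [0.005 0.035 0.   ] -18.1
39 [0.005 0.036 0.   ] -18.5
end [ 0.5129 -0.0801  0.1715]
0.4278918003651562
```

Scaled: -16.1 degrees / 180 = -0.0894.

Request:
{"op": "step_arm", "data": {"plan": [{"dp": [0, 0.001, 0], "dr": [0, 0, -0.0022], "claw": 1}, {"dp": [0, 0.003, 0], "dr": [0, 0, -0.0067], "claw": 1}, {"dp": [-0.001, 0.006, 0], "dr": [0, 0, -0.0139], "claw": 1}, {"dp": [-0.001, 0.0095, 0], "dr": [0, 0, -0.0228], "claw": 1}, {"dp": [-0.001, 0.014, 0], "dr": [0, 0, -0.0344], "claw": 1}, {"dp": [-0.001, 0.0195, 0], "dr": [0, 0, -0.0483], "claw": 1}, {"dp": [-0.001, 0.025, 0], "dr": [0, 0, -0.0617], "claw": 1}, {"dp": [-0.001, 0.031, 0], "dr": [0, 0, -0.0756], "claw": 1}, {"dp": [0, 0.0365, 0], "dr": [0, 0, -0.0894], "claw": 1}, {"dp": [0.001, 0.042, 0], "dr": [0, 0, -0.1033], "claw": 1}]}}

```text
time_s: 21.02
tcp_pos: [0.428, 0.0174, 0.1713]
tcp_rot: [3.121, 0.356, -0.0]
force: [0.0, -0.0, -0.7]
grip_width: 0.148
gripper_force: 59.8
```

Scaled: -24.7 degrees / 180 = -0.1372.

Request:
{"op": "step_arm", "data": {"plan": [{"dp": [-0.001, 0.0055, 0], "dr": [0, 0, -0.0133], "claw": 1}, {"dp": [-0.002, 0.011, 0], "dr": [0, 0, -0.0272], "claw": 1}, {"dp": [-0.002, 0.016, 0], "dr": [0, 0, -0.0411], "claw": 1}, {"dp": [-0.002, 0.0215, 0], "dr": [0, 0, -0.055], "claw": 1}, {"dp": [-0.001, 0.027, 0], "dr": [0, 0, -0.0683], "claw": 1}, {"dp": [-0.001, 0.032, 0], "dr": [0, 0, -0.0822], "claw": 1}, {"dp": [0, 0.037, 0], "dr": [0, 0, -0.0961], "claw": 1}, {"dp": [0.001, 0.042, 0], "dr": [0, 0, -0.11], "claw": 1}, {"dp": [0.002, 0.047, 0], "dr": [0, 0, -0.1233], "claw": 1}, {"dp": [0.004, 0.052, 0], "dr": [0, 0, -0.1372], "claw": 1}]}}

```text
time_s: 22.28
tcp_pos: [0.4435, -0.0324, 0.1713]
tcp_rot: [2.973, 1.015, -0.0]
force: [0.2, -0.1, -2.2]
grip_width: 0.144
gripper_force: 59.8
```

Scaled: -24.8 degrees / 180 = -0.1378.

Request:
{"op": "step_arm", "data": {"plan": [{"dp": [-0.001, 0.005, 0], "dr": [0, 0, -0.0139], "claw": 1}, {"dp": [-0.001, 0.0105, 0], "dr": [0, 0, -0.0278], "claw": 1}, {"dp": [-0.001, 0.0155, 0], "dr": [0, 0, -0.0411], "claw": 1}, {"dp": [-0.001, 0.021, 0], "dr": [0, 0, -0.055], "claw": 1}, {"dp": [0, 0.026, 0], "dr": [0, 0, -0.0689], "claw": 1}, {"dp": [0.001, 0.031, 0], "dr": [0, 0, -0.0828], "claw": 1}, {"dp": [0.002, 0.0355, 0], "dr": [0, 0, -0.0961], "claw": 1}, {"dp": [0.003, 0.04, 0], "dr": [0, 0, -0.11], "claw": 1}, {"dp": [0.004, 0.045, 0], "dr": [0, 0, -0.1239], "claw": 1}, {"dp": [0.006, 0.05, 0], "dr": [0, 0, -0.1378], "claw": 1}]}}

```text
time_s: 23.52
tcp_pos: [0.4788, -0.0684, 0.1713]
tcp_rot: [2.685, 1.63, -0.0]
force: [0.1, -0.6, -0.4]
grip_width: 0.151
gripper_force: 59.8
```

Scaled: -18.5 degrees / 180 = -0.1028.

Request:
{"op": "step_arm", "data": {"plan": [{"dp": [0, 0.005, 0], "dr": [0, 0, -0.0133], "claw": 1}, {"dp": [0, 0.01, 0], "dr": [0, 0, -0.0272], "claw": 1}, {"dp": [0, 0.0145, 0], "dr": [0, 0, -0.0411], "claw": 1}, {"dp": [0.001, 0.019, 0], "dr": [0, 0, -0.055], "claw": 1}, {"dp": [0.002, 0.024, 0], "dr": [0, 0, -0.0683], "claw": 1}, {"dp": [0.003, 0.028, 0], "dr": [0, 0, -0.08], "claw": 1}, {"dp": [0.004, 0.031, 0], "dr": [0, 0, -0.0894], "claw": 1}, {"dp": [0.004, 0.034, 0], "dr": [0, 0, -0.0961], "claw": 1}, {"dp": [0.005, 0.035, 0], "dr": [0, 0, -0.1006], "claw": 1}, {"dp": [0.005, 0.036, 0], "dr": [0, 0, -0.1028], "claw": 1}]}}

```text
time_s: 24.78
tcp_pos: [0.513, -0.0801, 0.1713]
tcp_rot: [-2.391, -2.038, 0.0]
force: [-0.4, -0.2, -1.9]
grip_width: 0.149
gripper_force: 59.8
```

Request:
{"op": "step_arm", "data": {"plan": [{"dp": [0, 0, 0], "dr": [0, 0, 0], "claw": 1}, {"dp": [0, 0, 0], "dr": [0, 0, 0], "claw": 1}, {"dp": [0, 0, 0], "dr": [0, 0, 0], "claw": 1}, {"dp": [0, 0, 0], "dr": [0, 0, 0], "claw": 1}, {"dp": [0, 0, 0], "dr": [0, 0, 0], "claw": 1}, {"dp": [0, 0, 0], "dr": [0, 0, 0], "claw": 1}, {"dp": [0, 0, 0], "dr": [0, 0, 0], "claw": 1}, {"dp": [0, 0, 0], "dr": [0, 0, 0], "claw": 1}]}}

```text
time_s: 25.78
tcp_pos: [0.513, -0.0801, 0.1713]
tcp_rot: [2.391, 2.038, 0.0]
force: [0.2, -0.5, -1.0]
grip_width: 0.147
gripper_force: 59.8
```

```bash
python3 - <<'E'
from h import *
np.set_printoptions(precision=4,suppress=True)
s=bot.read_state(); M=R.from_rotvec(s["tcp_rot"]).as_matrix(); print(s["time_s"],s["tcp_pos"],"yaw_y",np.arctan2(M[1,1],M[0,1]),M[2].round(4),s["force"],s["ft_torque"],s["grip_width"],s["gripper_force"])
out=[]
h=M[:,0]
for c in("side","top"):
    f=bot.grab_frame(c)
    D=s["tcp_pos"]+.133*h+[0,0,-.0053]
    q=proj(f,[D+[.047*np.cos(t),.047*np.sin(t),.02] for t in np.arange(0,6.28,.15)]+[D-.164*h+[0,0,.0235]]+[D+[0,0,.024]])
    for t in("truffle_center","sash_grip"):
        print(c,t,[(d["conf"],d["position"]) for d in bot.tip_of(c,t)][:2])
    print(c,"pred",q[-1],proj(f,[.6438,.0352,.257]))
    x0,y0=q[-1].astype(int)-[50,60]; i=cv2.resize(f["img"][y0:y0+120,x0:x0+80,::-1] if 0 else f["img"][y0:y0+120,x0:x0+100,::-1],None,fx=4,fy=4,interpolation=cv2.INTER_CUBIC)
    for p in q: cv2.circle(i,tuple(int(v) for v in (p-[x0,y0])*4+2),1,(0,255,0),-1)
    out.append(i)
cv2.imwrite("pics/end.png",np.hstack(out))
E
```

```text
25.775 [ 0.513  -0.0801  0.1713] yaw_y -0.15933988366653212 [-0.  0. -1.] [ 0.1651 -0.4907 -1.0308] [-0.1907 -0.0319  0.0128] 0.14681717851903744 59.83082592487335
side truffle_center [(0.56, [277.4, 181.3])]
side sash_grip []
side pred [273.4849 175.0241] [[306.5949 143.0833]]
top truffle_center [(0.4, [258.9, 198.8])]
top sash_grip [(0.62, [263.1, 162.1])]
top pred [259.4124 199.9156] [[263.5318 161.1715]]
```

View pics/end.png

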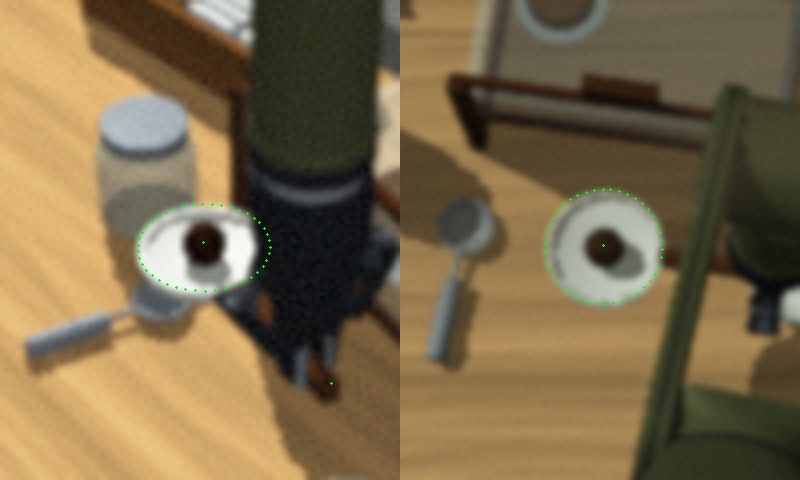

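The end picture shows the dish level, with its rim on the green ellipse and the truffle in its middle at (205,242) on the left and (603,245) on the right. The handle points to the mug's side and the sash is still up. I'll hand in.

```bash
python3 -c "
from station import bot
print(bot.close_job())"
```

```text
the job is handed in; nothing more can be done
None
```

The job is handed in at about 26 s: the sash is fully up, and the dish is held level and still about 16 cm above the table in front of the hood, its handle parallel to the hood's front and pointing to the mug's side, with the truffle in its middle.

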